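Stopper the parts jars and shut them away in the drawer

TASK

Close up the small-parts jars standing on the bench: press a stopper from the rack fully home in the neck of every jar, and only once a jar has its stopper stand it upright in the open drawer. When all the jars are in, push the drawer gently all the way shut; leave spare stoppers in the rack and do not knock the tin, the spool or the pliers about.

Things in the scene. Friction and masses are not known exactly. Their poses are not given: they have to be found in the camera images.
- jar0: squat green glass parts jar, full of small nickel parts (there are three or four jars; an absent one reads None). Body 44 mm across and 36 mm high, above it a neck 35 mm across outside and 27 mm inside, its rim 56 mm above the underside; the neck is open 20 mm deep. Origin: centre of the underside, z up along the jar's axis. About 0.2 kg
- jar1: squat green glass parts jar, full of small nickel parts (there are three or four jars; an absent one reads None). Body 44 mm across and 36 mm high, above it a neck 35 mm across outside and 27 mm inside, its rim 56 mm above the underside; the neck is open 20 mm deep. Origin: centre of the underside, z up along the jar's axis. About 0.2 kg
- jar2: squat green glass parts jar, full of small nickel parts (there are three or four jars; an absent one reads None). Body 44 mm across and 36 mm high, above it a neck 35 mm across outside and 27 mm inside, its rim 56 mm above the underside; the neck is open 20 mm deep. Origin: centre of the underside, z up along the jar's axis. About 0.2 kg
- jar3: squat green glass parts jar, full of small nickel parts (there are three or four jars; an absent one reads None). Body 44 mm across and 36 mm high, above it a neck 35 mm across outside and 27 mm inside, its rim 56 mm above the underside; the neck is open 20 mm deep. Origin: centre of the underside, z up along the jar's axis. About 0.2 kg
- stopper0: jar stopper, all alike, any fits any jar: a cork plug 18 mm long, tapering from 19 mm across at its foot to 24.4 mm, under a red round head 34 mm across and 18 mm high whose underside comes to rest on the jar's rim (origin then 38 mm above the jar's origin). Starts upright in the rack, head up, its origin 6 mm above the bench. Origin: centre of the plug's foot, z up along its axis. 18 g
- stopper1: jar stopper, all alike, any fits any jar: a cork plug 18 mm long, tapering from 19 mm across at its foot to 24.4 mm, under a red round head 34 mm across and 18 mm high whose underside comes to rest on the jar's rim (origin then 38 mm above the jar's origin). Starts upright in the rack, head up, its origin 6 mm above the bench. Origin: centre of the plug's foot, z up along its axis. 18 g
- stopper2: jar stopper, all alike, any fits any jar: a cork plug 18 mm long, tapering from 19 mm across at its foot to 24.4 mm, under a red round head 34 mm across and 18 mm high whose underside comes to rest on the jar's rim (origin then 38 mm above the jar's origin). Starts upright in the rack, head up, its origin 6 mm above the bench. Origin: centre of the plug's foot, z up along its axis. 18 g
- stopper3: jar stopper, all alike, any fits any jar: a cork plug 18 mm long, tapering from 19 mm across at its foot to 24.4 mm, under a red round head 34 mm across and 18 mm high whose underside comes to rest on the jar's rim (origin then 38 mm above the jar's origin). Starts upright in the rack, head up, its origin 6 mm above the bench. Origin: centre of the plug's foot, z up along its axis. 18 g
- rack: fixed pale wooden stopper rack, 50 x 190 x 24 mm, with a row of four holes 45 mm apart along its y axis; the stoppers' heads rest on its top face, 24 mm above the bench. Origin: centre of the underside
- chest: fixed wooden drawer unit on the bench, 260 deep (x) x 320 wide (y) x 118 mm high, front towards the robot (-x); underside of its top board 106 mm above the bench; a brass dome bell 60 mm across is fixed on its top, towards the back, up to 152 mm above the bench. Origin: centre of the underside; the front face of the shut drawer lies at x = -130 mm in this frame
- chest_drawer0 (a joint): the unit's one drawer: how far it stands open in m along the unit's -x; 0 is fully shut, it starts about 0.15 open
- drawer_bay (a point): point on the drawer's floor (22 mm above the bench), moving with the drawer: on its centre line, 60 mm behind the inside of its front; axes as the unit's (x towards the back, y across). Inside, the drawer is 278 mm wide and 215 mm long, walls up to 96 mm above the bench, front up to 107 mm
- drawer_front (a point): point on the outside of the drawer's front, moving with it, on the centre line at its lower edge, about 16 mm above the bench; the front is a flat upright board about 314 mm wide, 15 mm thick, up to 107 mm above the bench. A turned brass pull, 28 mm across, stands out 43 mm from it at the middle, 80 mm above the bench
- tin: bystander: tin of spare rubber feet, 60 mm across, 42 mm high, origin at the underside
- spool: bystander: steel ribbon spool standing on its flange, 50 mm across, 22 mm high, origin at the underside
- pliers: bystander: red-handled pliers lying flat, 165 mm long along x, 58 mm wide, 14 mm high, origin at the pivot
Not all that is in view belongs to the job. Leave any orange look-alike of the stopper3 alone. What is shaped like the jar0 but purple is not meant.

How it is judged:
On the way, in this order (a step that is already met when the one before it is completed fails the run):
1. every jar on hand has a stopper fully home in its neck (((horizontal distance between stopper0 and jar0 below 0.005 m and z of stopper0 in the frame of jar0 between 0.034 and 0.0415 m) or (horizontal distance between stopper1 and jar0 below 0.005 m and z of stopper1 in the frame of jar0 between 0.034 and 0.0415 m) or (horizontal distance between stopper2 and jar0 below 0.005 m and z of stopper2 in the frame of jar0 between 0.034 and 0.0415 m) or (horizontal distance between stopper3 and jar0 below 0.005 m and z of stopper3 in the frame of jar0 between 0.034 and 0.0415 m)) and ((horizontal distance between stopper0 and jar1 below 0.005 m and z of stopper0 in the frame of jar1 between 0.034 and 0.0415 m) or (horizontal distance between stopper1 and jar1 below 0.005 m and z of stopper1 in the frame of jar1 between 0.034 and 0.0415 m) or (horizontal distance between stopper2 and jar1 below 0.005 m and z of stopper2 in the frame of jar1 between 0.034 and 0.0415 m) or (horizontal distance between stopper3 and jar1 below 0.005 m and z of stopper3 in the frame of jar1 between 0.034 and 0.0415 m)) and ((horizontal distance between stopper0 and jar2 below 0.005 m and z of stopper0 in the frame of jar2 between 0.034 and 0.0415 m) or (horizontal distance between stopper1 and jar2 below 0.005 m and z of stopper1 in the frame of jar2 between 0.034 and 0.0415 m) or (horizontal distance between stopper2 and jar2 below 0.005 m and z of stopper2 in the frame of jar2 between 0.034 and 0.0415 m) or (horizontal distance between stopper3 and jar2 below 0.005 m and z of stopper3 in the frame of jar2 between 0.034 and 0.0415 m)) and ((horizontal distance between stopper0 and jar3 below 0.005 m and z of stopper0 in the frame of jar3 between 0.034 and 0.0415 m) or (horizontal distance between stopper1 and jar3 below 0.005 m and z of stopper1 in the frame of jar3 between 0.034 and 0.0415 m) or (horizontal distance between stopper2 and jar3 below 0.005 m and z of stopper2 in the frame of jar3 between 0.034 and 0.0415 m) or (horizontal distance between stopper3 and jar3 below 0.005 m and z of stopper3 in the frame of jar3 between 0.034 and 0.0415 m))), for 0.2 s.
2. every jar stands in the drawer (x of jar0 in the frame of drawer_bay between -0.05 and 0.16 m and y of jar0 in the frame of drawer_bay between -0.13 and 0.13 m and z of each of jar0, jar1, jar2, jar3 in the frame of drawer_bay below 0.008 m and x of jar1 in the frame of drawer_bay between -0.05 and 0.16 m and y of jar1 in the frame of drawer_bay between -0.13 and 0.13 m and x of jar2 in the frame of drawer_bay between -0.05 and 0.16 m and y of jar2 in the frame of drawer_bay between -0.13 and 0.13 m and x of jar3 in the frame of drawer_bay between -0.05 and 0.16 m and y of jar3 in the frame of drawer_bay between -0.13 and 0.13 m and angle between each of jar0, jar1, jar2, jar3's own z axis and vertical below 0.15 rad), for 0.2 s.
3. the drawer is fully shut (value of joint chest_drawer0 below 0.006 m), for 0.2 s.
At the end, for the whole second after the job is handed in: every jar on hand stands upright (within 7 deg), at rest, on the drawer's floor, a stopper home in its neck (head within 3.5 mm of the rim, 5 mm of centre); the drawer is shut to within 6 mm; each unused stopper is still in its place in the rack (moved under 15 mm) (all of step 1 and x of jar0 in the frame of drawer_bay between -0.05 and 0.16 m and y of jar0 in the frame of drawer_bay between -0.13 and 0.13 m and z of each of jar0, jar1, jar2, jar3 in the frame of drawer_bay below 0.008 m and angle between each of jar0, jar1, jar2, jar3's own z axis and vertical below 0.12 rad and linear speed of each of jar0, jar1, jar2, jar3 below 0.02 m/s and x of jar1 in the frame of drawer_bay between -0.05 and 0.16 m and y of jar1 in the frame of drawer_bay between -0.13 and 0.13 m and x of jar2 in the frame of drawer_bay between -0.05 and 0.16 m and y of jar2 in the frame of drawer_bay between -0.13 and 0.13 m and x of jar3 in the frame of drawer_bay between -0.05 and 0.16 m and y of jar3 in the frame of drawer_bay between -0.13 and 0.13 m and (distance of stopper0 from where it was at the start of the episode below 0.015 m or (horizontal distance between stopper0 and jar0 below 0.005 m and z of stopper0 in the frame of jar0 between 0.034 and 0.0415 m) or (horizontal distance between stopper0 and jar1 below 0.005 m and z of stopper0 in the frame of jar1 between 0.034 and 0.0415 m) or (horizontal distance between stopper0 and jar2 below 0.005 m and z of stopper0 in the frame of jar2 between 0.034 and 0.0415 m) or (horizontal distance between stopper0 and jar3 below 0.005 m and z of stopper0 in the frame of jar3 between 0.034 and 0.0415 m)) and (distance of stopper1 from where it was at the start of the episode below 0.015 m or (horizontal distance between stopper1 and jar0 below 0.005 m and z of stopper1 in the frame of jar0 between 0.034 and 0.0415 m) or (horizontal distance between stopper1 and jar1 below 0.005 m and z of stopper1 in the frame of jar1 between 0.034 and 0.0415 m) or (horizontal distance between stopper1 and jar2 below 0.005 m and z of stopper1 in the frame of jar2 between 0.034 and 0.0415 m) or (horizontal distance between stopper1 and jar3 below 0.005 m and z of stopper1 in the frame of jar3 between 0.034 and 0.0415 m)) and (distance of stopper2 from where it was at the start of the episode below 0.015 m or (horizontal distance between stopper2 and jar0 below 0.005 m and z of stopper2 in the frame of jar0 between 0.034 and 0.0415 m) or (horizontal distance between stopper2 and jar1 below 0.005 m and z of stopper2 in the frame of jar1 between 0.034 and 0.0415 m) or (horizontal distance between stopper2 and jar2 below 0.005 m and z of stopper2 in the frame of jar2 between 0.034 and 0.0415 m) or (horizontal distance between stopper2 and jar3 below 0.005 m and z of stopper2 in the frame of jar3 between 0.034 and 0.0415 m)) and (distance of stopper3 from where it was at the start of the episode below 0.015 m or (horizontal distance between stopper3 and jar0 below 0.005 m and z of stopper3 in the frame of jar0 between 0.034 and 0.0415 m) or (horizontal distance between stopper3 and jar1 below 0.005 m and z of stopper3 in the frame of jar1 between 0.034 and 0.0415 m) or (horizontal distance between stopper3 and jar2 below 0.005 m and z of stopper3 in the frame of jar2 between 0.034 and 0.0415 m) or (horizontal distance between stopper3 and jar3 below 0.005 m and z of stopper3 in the frame of jar3 between 0.034 and 0.0415 m)) and value of joint chest_drawer0 below 0.006 m); the robot touches nothing.
It fails at once if a jar stands in the drawer without a stopper ((x of jar0 in the frame of drawer_bay between -0.05 and 0.16 m and y of jar0 in the frame of drawer_bay between -0.13 and 0.13 m and z of jar0 in the frame of drawer_bay below 0.008 m and not ((horizontal distance between stopper0 and jar0 below 0.02 m and z of stopper0 in the frame of jar0 between 0.034 and 0.05 m) or (horizontal distance between stopper1 and jar0 below 0.02 m and z of stopper1 in the frame of jar0 between 0.034 and 0.05 m) or (horizontal distance between stopper2 and jar0 below 0.02 m and z of stopper2 in the frame of jar0 between 0.034 and 0.05 m) or (horizontal distance between stopper3 and jar0 below 0.02 m and z of stopper3 in the frame of jar0 between 0.034 and 0.05 m))) or (x of jar1 in the frame of drawer_bay between -0.05 and 0.16 m and y of jar1 in the frame of drawer_bay between -0.13 and 0.13 m and z of jar1 in the frame of drawer_bay below 0.008 m and not ((horizontal distance between stopper0 and jar1 below 0.02 m and z of stopper0 in the frame of jar1 between 0.034 and 0.05 m) or (horizontal distance between stopper1 and jar1 below 0.02 m and z of stopper1 in the frame of jar1 between 0.034 and 0.05 m) or (horizontal distance between stopper2 and jar1 below 0.02 m and z of stopper2 in the frame of jar1 between 0.034 and 0.05 m) or (horizontal distance between stopper3 and jar1 below 0.02 m and z of stopper3 in the frame of jar1 between 0.034 and 0.05 m))) or (x of jar2 in the frame of drawer_bay between -0.05 and 0.16 m and y of jar2 in the frame of drawer_bay between -0.13 and 0.13 m and z of jar2 in the frame of drawer_bay below 0.008 m and not ((horizontal distance between stopper0 and jar2 below 0.02 m and z of stopper0 in the frame of jar2 between 0.034 and 0.05 m) or (horizontal distance between stopper1 and jar2 below 0.02 m and z of stopper1 in the frame of jar2 between 0.034 and 0.05 m) or (horizontal distance between stopper2 and jar2 below 0.02 m and z of stopper2 in the frame of jar2 between 0.034 and 0.05 m) or (horizontal distance between stopper3 and jar2 below 0.02 m and z of stopper3 in the frame of jar2 between 0.034 and 0.05 m))) or (x of jar3 in the frame of drawer_bay between -0.05 and 0.16 m and y of jar3 in the frame of drawer_bay between -0.13 and 0.13 m and z of jar3 in the frame of drawer_bay below 0.008 m and not ((horizontal distance between stopper0 and jar3 below 0.02 m and z of stopper0 in the frame of jar3 between 0.034 and 0.05 m) or (horizontal distance between stopper1 and jar3 below 0.02 m and z of stopper1 in the frame of jar3 between 0.034 and 0.05 m) or (horizontal distance between stopper2 and jar3 below 0.02 m and z of stopper2 in the frame of jar3 between 0.034 and 0.05 m) or (horizontal distance between stopper3 and jar3 below 0.02 m and z of stopper3 in the frame of jar3 between 0.034 and 0.05 m)))).
It fails at once if the drawer is slammed (closing faster than 0.4 m/s) (velocity of joint chest_drawer0 below -0.4 m/s).
It fails at once if the tin, spool or pliers are knocked about (moved more than 40 mm or tipped over) (distance of any of tin, spool, pliers from where it was at the start of the episode above 0.04 m or angle between any of tin, spool, pliers's own z axis and vertical above 0.6 rad).
Of jar0, jar1, jar2, jar3 only 3 to 4 are there at a start; the rules pass over those that are not, and their reading is None.
At some moment in a run one of jar0, jar1, jar2, jar3 may be knocked a few centimetres aside while the robot is not near it.
It also fails if it takes over 210 s, if anything falls off the work surface, if the arm or the gripper's body presses on something with over 40 N, if the wrist force passes 120 N, or if a joint passes its speed limit or range.

ROBOT

A 6-joint arm with a two-finger parallel gripper is mounted at the origin on the work surface. World frame = base frame: x ahead of the robot, y to its left, z up, the work surface at z = 0. Lengths are in m, angles in rad, forces in N, time in s.
With the tool pointing down it reaches from about 0.3 to 0.95 m from the base axis. Payload 3.1 kg.
Tool frame: the origin (TCP) lies at the very end of the fingers, on their centre line; the grasp point (between the pads) lies 19 mm behind it; z points along the fingers, y is the line along which they close (so a half turn about z gives the same grasp; the last joint's range is limited). The gripper opens to 85 mm and grips with 20 to 120 N. Pads are 22 mm wide; open, the fingers measure 114 mm over their backs; the gripper's body (76 mm by 85 mm) begins 54 mm behind the grasp point. The pads swing forward as they close: fully open they stand 13 mm farther back than shut.
Start: joints at [-1.302, 0.308, 1.634, -0, 1.2, -0.07], TCP at [0.208, -0.589, 0.231] pointing down, gripper open.
Joint ranges: [-3.06, 3.06], [-0.79, 1.96], [0.05, 2.63], [-1.19, 4.34], [0.05, 2.64], [-2.94, 2.94]. Speed limits (rad/s): [2.79, 2.79, 3.14, 3.14, 3.14, 3.14].

INTERFACE

Orientations are given as a unit quaternion [w, x, y, z].
In Python, from plant import bot gives the robot as it stands.
- The arm moves only by the shell command python3 -m crank 'ROWS' [OPENING] [FORCE]. ROWS is text: rows parted by semicolons, each of 4 numbers parted by spaces: the shift along the tool's x, y, z in cm, then the turn about the tool's z in rad. In form: dx dy dz yaw; .... A call has 1 to 20 rows; each row is the pose to reach, as a shift and turn from the pose commanded when the call began, along the tool's axes at that moment; what a row does not reach only later rows make up. A row lasts 1/8 s, in which the tool goes at most 62.5 mm and 10.7 degrees, less where a joint would pass 70% of its speed; a pose out of reach is approached as far as the arm can. A call with a gripper value outside its range is refused whole. OPENING is the opening, from 0 (shut) to 1 (fully open), set as the call begins (- or left out, the last holds). The fingers move at their own pace and stop on an object; FORCE is the grip in N (left out, the last holds). Time passes only in rows, so rows that repeat a pose let the fingers close. It gives the time, the measured TCP pose, the force, the opening and the grip force at its end, in the units of the state.
- bot.sense(): the state, without advancing time (a new reading comes with each control period).
- bot.snapshot(name): name is "scene" or "top" or "wrist"; returns the picture (420x560x3 uint8, red, green, blue); there is no depth.
- bot.camera_model(name): a dict with "mtx" (3x3 intrinsics, pixels), "R" (3x3) and "t" (3): a world point X has camera coordinates R X + t; the wrist camera has in their place "T_tool_cam" (4x4, takes a point from camera to tool coordinates, whose origin is the TCP and whose axes are the flange's). Camera axes: x right, y down, z forward; pixel columns grow to the right and rows downward; lengths in m; the calibration is good to about 2 mm. A picture is of the moment at which its call begins: read the wrist's pose just before it. camera_model takes no time and is no camera call.
- bot.hand_in(): hands the job in; it is judged then, once.
The state is a dict: "clock": time; "joint_pos": joint angles; "joint_velocities": joint speeds; "joint_efforts": joint torques, N m; "tool_pos": TCP position; "tool_rot": TCP orientation; "force": force on the tool from outside, world axes, zero at the start; "wrist_torque": the same for the moment, N m; "gripper_width": opening from 0.0 (shut) to 1.0 (fully open); "grip_force": force on a finger pad.
Only numpy, scipy, OpenCV 4.12 (cv2) and the standard library are available. Lean on these libraries where they do the work, as an engineer would, in place of code of your own. Each camera call takes 0.05 s, during which the arm holds its last target. There are 200 camera calls.

## Working session

There is one attempt and no reset: what is moved stays moved. The work goes in short steps, Python scripts to look and compute and a shell command to move; the robot and the scene stay as the last step left them, time stands still between calls to the robot, and variables do not carry over. Pictures are saved under pics/ and viewed, at most 14 in all, crops included, and the job is handed in when it is done.

```bash
mkdir -p pics; ls; python3 - <<'E'
from plant import bot
import cv2,numpy as np
for n in ("top","scene"):
    im=bot.snapshot(n); cv2.imwrite(f"pics/{n}0.png",im[:,:,::-1])
    m=bot.camera_model(n); print(n,{k:np.round(v,4).tolist() if not isinstance(v,str) else v for k,v in m.items()})
print(bot.camera_model("wrist")); print(bot.sense())
E
```

```text
pics
top {'mtx': [[429.9712, 0.0, 283.1469], [0.0, 429.9712, 218.1907], [0.0, 0.0, 1.0]], 'R': [[-0.0145, -0.9998, 0.0159], [-0.998, 0.0134, -0.0623], [0.0621, -0.0167, -0.9979]], 't': [0.1249, 0.5811, 0.9617]}
scene {'mtx': [[445.3145, 0.0, 274.1629], [0.0, 445.3145, 210.4413], [0.0, 0.0, 1.0]], 'R': [[-0.6827, 0.7305, 0.0134], [0.4724, 0.4553, -0.7547], [-0.5574, -0.5089, -0.656]], 't': [0.3076, -0.2935, 1.6327]}
{'mtx': array([[362.39688511,   0.        , 279.35272308],
       [  0.        , 362.39688511, 206.22060442],
       [  0.        ,   0.        ,   1.        ]]), 'T_tool_cam': array([[-3.30498264e-04, -9.57574188e-01, -2.88186685e-01,
         7.31337557e-02],
       [ 9.99999934e-01, -2.73679850e-04, -2.37448449e-04,
         6.61026632e-04],
       [ 1.48503617e-04, -2.88186744e-01,  9.57574216e-01,
        -1.42822579e-01],
       [ 0.00000000e+00,  0.00000000e+00,  0.00000000e+00,
         1.00000000e+00]])}
{'clock': 0.1, 'joint_pos': array([-1.30168815e+00,  3.08925186e-01,  1.63504789e+00,  2.60703095e-05,
        1.19974044e+00, -6.96950540e-02]), 'joint_velocities': array([-0.00137922, -0.00214597, -0.00440309,  0.00018872, -0.00181058,
        0.0003614 ]), 'joint_efforts': array([-1.16108415e-03, -4.16408265e+01, -2.77644020e+01, -1.14590548e-04,
        4.04032748e-03,  6.32878709e-06]), 'tool_pos': array([ 0.20750832, -0.58875009,  0.23016284]), 'tool_rot': array([-1.05637468e-03,  9.85686072e-01,  1.68587791e-01, -9.34742733e-05]), 'force': array([ 0.21052189, -0.1430006 , -0.52605367]), 'wrist_torque': array([-0.03878228,  0.01695402, -0.01897951]), 'grip_force': 0.0, 'gripper_width': 0.9983512327160049}
```

View pics/top0.png

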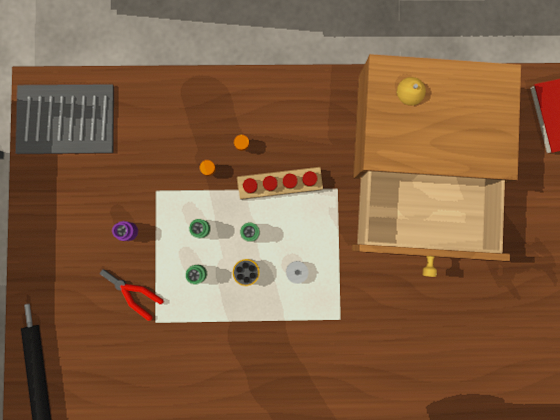

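View pics/scene0.png

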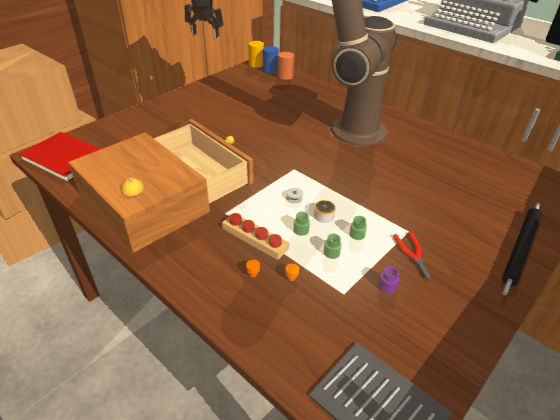

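The top view shows three green jars at (199,229), (249,232) and (196,274). There is one purple look-alike at (123,231). Four red stoppers sit in the rack at (250,186), (270,183), (290,181) and (310,179), with orange look-alikes at (241,142) and (207,167). The tin is at (246,272), the spool at (298,272), the pliers at (133,295), and the drawer's inside runs from about (370,175) to (500,245). The green and red ones fit the description by colour.

```bash
cat > h.py <<'E'
from plant import bot
import cv2,numpy as np
from scipy.spatial.transform import Rotation as Ro
def cam(n,s=None):
    m=bot.camera_model(n)
    if n!="wrist": return m["mtx"],np.array(m["R"]),np.array(m["t"])
    s=s or bot.sense(); q=s["tool_rot"]
    T=np.eye(4);T[:3,:3]=Ro.from_quat([q[1],q[2],q[3],q[0]]).as_matrix();T[:3,3]=s["tool_pos"]
    W=np.linalg.inv(T@m["T_tool_cam"]); return m["mtx"],W[:3,:3],W[:3,3]
def ray(c,uv,z):
    K,R,t=c; d=R.T@np.linalg.inv(K)@[uv[0],uv[1],1]; o=-R.T@t
    return o+d*(z-o[2])/d[2]
def px(c,X):
    K,R,t=c; p=K@(R@np.array(X)+t); return p[:2]/p[2]
def mask(im,h0,h1,s=110,v=40):
    h=cv2.cvtColor(im,cv2.COLOR_RGB2HSV)
    return cv2.inRange(h,(h0,s,v),(h1,255,255))
def blobs(m,a=40):
    n,l,st,c=cv2.connectedComponentsWithStats(m)
    return [(c[i],st[i]) for i in range(1,n) if st[i][4]>a]
E
python3 - <<'E'
from h import *
c=cam("top"); im=bot.snapshot("top")
print("cam",-c[1].T@c[2])
for nm,m,z in(("green",mask(im,40,85,90),.046),("red",mask(im,0,5,150,60)|mask(im,174,179,150,60),.042)):
    for cc,st in blobs(m,60):
        b=(st[0]+st[2]/2-.5,st[1]+st[3]/2-.5); print(nm,st,np.round(ray(c,cc,z),3)[:2],np.round(ray(c,b,z),3)[:2])
for nm,p,z in(("frontL",(360,248),.107),("frontR",(508,257),.107),("pull",(430,270),.08),("chestTL",(358,172),.118),("chestTR",(516,178),.118),("tin",(246,272),.042),("spool",(298,272),.022)): print(nm,np.round(ray(c,p,z),3))
a=cv2.resize(im[165:295,180:330],None,fx=5,fy=4.5,interpolation=cv2.INTER_CUBIC); cv2.imwrite("pics/c1.png",a[:,:,::-1])
E
```

```text
cam [0.52198839 0.1331931  0.9938895 ]
green [190 219  20  19 187] [0.562 0.3  ] [0.562 0.302]
green [241 223  18  18 155] [0.552 0.191] [0.553 0.192]
green [186 265  20  19 193] [0.463 0.308] [0.461 0.311]
red [ 534   79   26   74 1233] [ 0.819 -0.494] [ 0.807 -0.485]
red [303 171  14  15 164] [0.67  0.057] [0.67  0.057]
red [283 174  14  14 162] [0.665 0.102] [0.665 0.102]
red [263 176  14  15 163] [0.66  0.146] [0.66  0.147]
red [243 178  14  15 163] [0.656 0.191] [0.656 0.191]
red [120 284  43  37 561] [0.41  0.434] [0.402 0.43 ]
frontL [ 0.513 -0.039  0.107]
frontR [ 0.49  -0.347  0.107]
pull [ 0.464 -0.193  0.08 ]
chestTL [ 0.67  -0.037  0.118]
chestTR [ 0.653 -0.365  0.118]
tin [0.464 0.201 0.042]
spool [0.461 0.085 0.022]
```

View pics/c1.png

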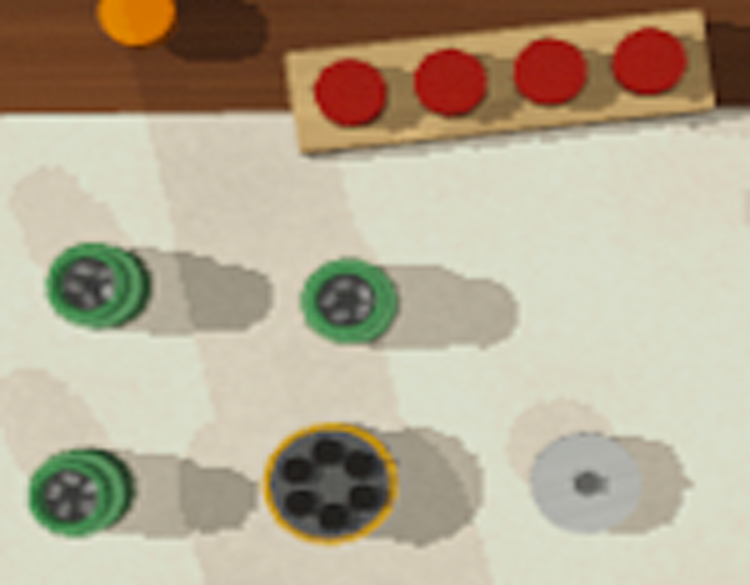

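The crop confirms three green open jars, (A) at (.562,.300), (B) at (.553,.191) and (C) at (.462,.309), and four red stoppers in the rack. Next I'll hover over the rack.

```bash
cat >> h.py <<'E'
def yaw(s):
    q=s["tool_rot"]; x=Ro.from_quat([q[1],q[2],q[3],q[0]]).as_matrix()[:,0]; return np.arctan2(x[1],x[0])
def go(x,y,z,w,s=None,show=True):
    s=s or bot.sense(); q=s["tool_rot"]; M=Ro.from_quat([q[1],q[2],q[3],q[0]]).as_matrix()
    d=M.T@(np.array([x,y,z])-s["tool_pos"])*100; print("go",np.round(d,2),"yaw",round(yaw(s)-w,3))
E
python3 -c "
from h import *
go(.66,.124,.2,1.678)"
```

```text
go [ 66.37 -52.19   3.13] yaw -1.339
```

```bash
python3 -m crank '66.4 -52.2 3.1 -1.34; 66.4 -52.2 3.1 -1.34; 66.4 -52.2 3.1 -1.34; 66.4 -52.2 3.1 -1.34; 66.4 -52.2 3.1 -1.34; 66.4 -52.2 3.1 -1.34; 66.4 -52.2 3.1 -1.34; 66.4 -52.2 3.1 -1.34; 66.4 -52.2 3.1 -1.34; 66.4 -52.2 3.1 -1.34; 66.4 -52.2 3.1 -1.34; 66.4 -52.2 3.1 -1.34; 66.4 -52.2 3.1 -1.34; 66.4 -52.2 3.1 -1.34; 66.4 -52.2 3.1 -1.34; 66.4 -52.2 3.1 -1.34; 66.4 -52.2 3.1 -1.34; 66.4 -52.2 3.1 -1.34'
cat >> h.py <<'E'
def heads(im,c,z=.042,a=300):
    "head tops: red, min enclosing of convex hull, ray on head top plane"
    m=mask(im,0,6,150,60)|mask(im,172,179,150,60); out=[]
    for cc,st in blobs(m,a): out.append((ray(c,cc,z-.004)[:2],cc,st[2:]))
    return out
def jars(im,c,z=.046,a=60):
    return [(ray(c,cc,z)[:2],cc,st[2:]) for cc,st in blobs(cv2.morphologyEx(mask(im,40,85,90),cv2.MORPH_CLOSE,np.ones((5,5))),a)]
def show(l):
    for p,cc,w in l: print(np.round(p,4),np.round(cc,0),w)
E
python3 - <<'E'
from h import *
s=bot.sense(); print(s["tool_pos"],yaw(s)); im=bot.snapshot("wrist"); cv2.imwrite("pics/w1.png",im[:,:,::-1])
c=cam("wrist",s); show(heads(im,c)); show(jars(im,c))
E
```

```text
clock: 2.4
tool_pos: [0.6602, 0.1223, 0.2005]
tool_rot: [0.0, 0.668, 0.744, -0.0]
force: [0.6, 0.8, 0.9]
gripper_width: 1.001
grip_force: 0.0
[0.66016267 0.12234697 0.20052541] 1.6772823212640116
[0.6552 0.1906] [282. 103.] [  42   43 1377]
[0.6599 0.1461] [282. 158.] [  39   42 1261]
[0.6646 0.1019] [282. 208.] [  37   41 1197]
[0.6693 0.0577] [282. 254.] [  37   40 1144]
[0.5557 0.1925] [156.  86.] [  57   55 1544]
```

View pics/w1.png

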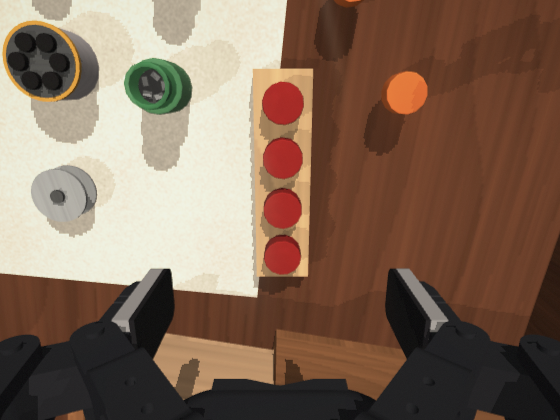

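The wrist view shows the four heads at (282,103), (282,158), (282,208) and (282,254), jar B at (157,86) and an orange look-alike at (407,92). The positions agree with the top view. I'll take the leftmost stopper at (.655,.191).

```bash
python3 -c "
from h import *
go(.6553,.1907,.08,1.678);go(.6553,.1907,.026,1.678)"
```

```text
go [ 6.84  0.23 12.06] yaw -0.001
go [ 6.84  0.23 17.46] yaw -0.001
```

```bash
python3 -m crank '6.8 0.2 8 0; 6.8 0.2 12 0; 6.8 0.2 12 0; 6.8 0.2 12 0; 6.8 0.2 15 0; 6.8 0.2 17.4 0; 6.8 0.2 17.4 0; 6.8 0.2 17.4 0' 0.7
python3 -m crank '0 0 0 0; 0 0 0 0; 0 0 0 0; 0 0 0 0; 0 0 0 0' 0.2 40
python3 -m crank '0 0 -4 0; 0 0 -8 0; 0 0 -12 0; 0 0 -12 0; 0 0 -12 0'
python3 - <<'E'
from h import *
s=bot.sense(); print(s["tool_pos"]); im=bot.snapshot("wrist"); cv2.imwrite("pics/w2.png",im[:,:,::-1])
c=cam("wrist",s); show(heads(im,c));show(jars(im,c)); print("top"); im=bot.snapshot("top"); show(jars(im,cam("top")))
E
```

```text
clock: 3.45
tool_pos: [0.6562, 0.1912, 0.0275]
tool_rot: [0.001, 0.668, 0.744, 0.001]
force: [-0.9, 0.5, 0.2]
gripper_width: 0.7
grip_force: 0.0
clock: 4.08
tool_pos: [0.6563, 0.1916, 0.0279]
tool_rot: [0.001, 0.668, 0.744, 0.001]
force: [-0.7, -0.0, 6.4]
gripper_width: 0.376
grip_force: 39.9
clock: 4.7
tool_pos: [0.6543, 0.1912, 0.1453]
tool_rot: [-0.0, 0.668, 0.744, -0.001]
force: [-0.0, 0.3, -1.1]
gripper_width: 0.375
grip_force: 39.9
[0.6543416  0.19123651 0.14534818]
[0.6629 0.1137] [280. 299.] [  81  146 7525]
[0.4779 0.2983] [6. 5.] [ 17  14 165]
[0.5661 0.2969] [154.  25.] [  66   50 1701]
[0.5585 0.1983] [142. 182.] [  66   65 2235]
top
[0.4583 0.3181] [192. 276.] [ 16  19 103]
```

View pics/w2.png

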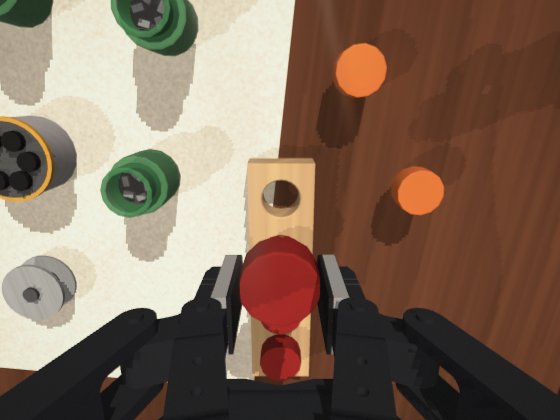

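The stopper is gripped squarely at (280,285) and the emptied hole shows at (281,197). For an accurate fit I'll bring the wrist camera straight above jar B.

```bash
cat >> h.py <<'E'
def under(s,im,near=(279,97),z=.036):
    "jar straight below the wrist camera: green silhouette hull -> bbox centre, and rim interior"
    c=cam("wrist",s); m=mask(im,40,85,90); n,l,st,cc=cv2.connectedComponentsWithStats(m)
    i=min((i for i in range(1,n) if st[i][4]>400),key=lambda i:np.hypot(*(cc[i]-near)))
    cn=max(cv2.findContours((l==i).astype(np.uint8),cv2.RETR_EXTERNAL,cv2.CHAIN_APPROX_NONE)[0],key=len)
    e=cv2.fitEllipse(cv2.convexHull(cn)); print("ellipse",np.round(e[0],1),np.round(e[1],1))
    p=ray(c,e[0],z); print("jar",np.round(p,4)); return p
E
python3 -c "
from h import *
go(.5618,.121,.145,1.678)"
```

```text
go [-5.97 -9.87 -0.07] yaw 0.001
```

```bash
python3 -m crank '-6 -9.9 -3 0; -6 -9.9 -3 0; -6 -9.9 -3 0; -6 -9.9 -3 0'
python3 - <<'E'
from h import *
s=bot.sense(); print(s["tool_pos"]); im=bot.snapshot("wrist")
p=under(s,im); go(p[0],p[1],.11,1.678)
E
```

```text
clock: 5.3
tool_pos: [0.5632, 0.1211, 0.1755]
tool_rot: [-0.0, 0.668, 0.744, -0.0]
force: [-0.0, 0.5, -0.1]
gripper_width: 0.371
grip_force: 39.9
[0.56322058 0.12106271 0.17549803]
ellipse [276.1  98.4] [48.2 55.1]
jar [0.5529 0.1922 0.036 ]
go [ 7.16 -0.32  6.57] yaw 0.001
```

```bash
python3 - <<'E'
from h import *
s=bot.sense(); im=bot.snapshot("wrist"); a=im[50:150,215:345]; cv2.imwrite("pics/b1.png",cv2.resize(a,None,fx=6,fy=6)[:,:,::-1])
c=cam("wrist",s)
for S,v in((60,15),(80,25),(90,40),(110,40)):
    m=mask(im,35,90,S,v)[50:150,215:345]; cn=max(cv2.findContours(m,0,cv2.CHAIN_APPROX_NONE)[0],key=len); h=cv2.convexHull(cn)
    b=np.array(cv2.boundingRect(h)); print(S,v,b+[215,50,0,0],cv2.minEnclosingCircle(h)[1],ray(c,np.array(cv2.minEnclosingCircle(h)[0])+[215,50],.036))
print(px(c,[.5529,.1922,.036]),px(c,[.5529,.1922,.056]))
E
```

```text
60 15 [246  68  57  60] 29.74798583984375 [0.55200496 0.19294196 0.036     ]
80 25 [249  68  53  60] 29.52657127380371 [0.55211195 0.19307908 0.036     ]
90 40 [252  73  47  54] 27.357994079589844 [0.55284323 0.19197629 0.036     ]
110 40 [276  86  22  37] 19.9061279296875 [0.56024346 0.18925773 0.036     ]
[275.17691056  98.83877767] [274.85194871  98.9447496 ]
```

View pics/b1.png

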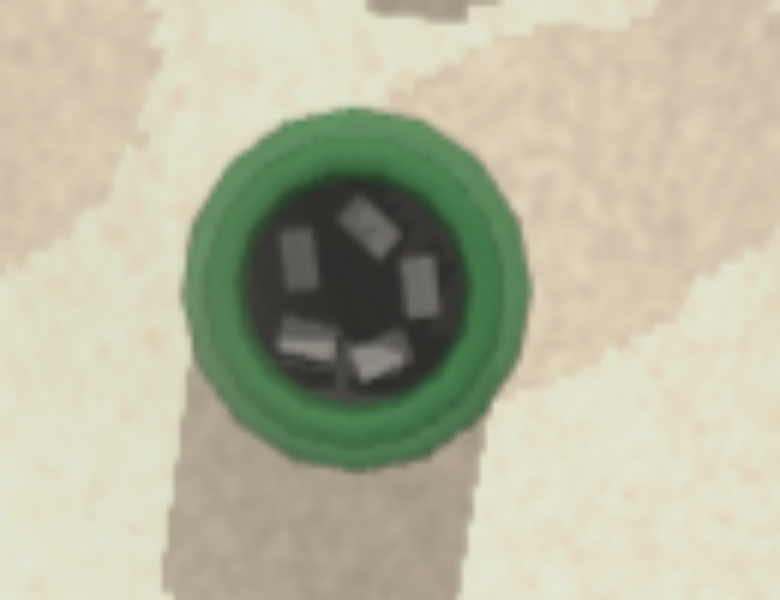

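Jar B fills the crop, a concentric ring centred at pixel (275,98), so the looser mask is the right one: B = (.552,.193).

```bash
cat >> h.py <<'E'
def under(s,im,near=(279,97),z=.036):
    c=cam("wrist",s); m=mask(im,35,90,60,15); n,l,st,cc=cv2.connectedComponentsWithStats(m)
    i=min((i for i in range(1,n) if st[i][4]>400),key=lambda i:np.hypot(*(cc[i]-near)))
    cn=max(cv2.findContours((l==i).astype(np.uint8),cv2.RETR_EXTERNAL,cv2.CHAIN_APPROX_NONE)[0],key=len)
    e,r=cv2.minEnclosingCircle(cn); p=ray(c,e,z); print("jar px",np.round(e,1),"r",round(r,1),np.round(p,4)); return p
E
python3 -c "
from h import *
go(.552,.194,.11,1.678)"
```

```text
go [ 7.33 -0.42  6.58] yaw 0.001
```

```bash
python3 -m crank '7.3 -0.4 4 0; 7.3 -0.4 7 0; 7.3 -0.4 7 0; 7.3 -0.4 8 0; 7.3 -0.4 9 0; 7.3 -0.4 10 0; 7.3 -0.4 10.6 0; 7.3 -0.4 10.6 0'
python3 -m crank '0 0 0.4 0; 0 0 0.7 0; 0 0 1 0; 0 0 1 0'
```

```text
clock: 6.4
tool_pos: [0.5509, 0.1928, 0.0698]
tool_rot: [-0.0, 0.668, 0.744, -0.0]
force: [-0.2, -0.2, 0.1]
gripper_width: 0.378
grip_force: 39.9
clock: 6.9
tool_pos: [0.5513, 0.1932, 0.0602]
tool_rot: [0.0, 0.668, 0.744, -0.0]
force: [-0.4, -0.4, -0.4]
gripper_width: 0.376
grip_force: 39.9
```

```bash
python3 -m crank '0 0 0.2 0; 0 0 0.3 0; 0 0 0.3 0'; python3 -m crank '0 0 0.2 0; 0 0 0.3 0; 0 0 0.3 0'
```

```text
clock: 7.28
tool_pos: [0.5517, 0.1933, 0.0599]
tool_rot: [-0.0, 0.668, 0.744, -0.0]
force: [-4.1, -1.8, 13.9]
gripper_width: 0.371
grip_force: 41.2
clock: 7.65
tool_pos: [0.552, 0.1934, 0.0597]
tool_rot: [-0.0, 0.668, 0.744, -0.0]
force: [-9.8, -2.5, 28.4]
gripper_width: 0.375
grip_force: 42.7
```

```bash
python3 -m crank '0 0 -0.5 0; 0 0 -0.5 0; 0 0 -0.5 0; 0 0 -3 0; 0 0 -8 0; 0 0 -12 0; 0 0 -14 0; 0 0 -14 0' 0.6
python3 - <<'E'
from h import *
s=bot.sense(); print(s["tool_pos"]); im=bot.snapshot("wrist")
c=cam("wrist",s); show(heads(im,c,.074)); show(heads(im,c,.042)); sc=bot.snapshot("scene"); cs=cam("scene"); u=px(cs,[.552,.193,.05]).astype(int); print(u)
a=sc[u[1]-40:u[1]+40,u[0]-60:u[0]+60]; a=cv2.resize(a,None,fx=6,fy=6,interpolation=cv2.INTER_CUBIC); cv2.imwrite("pics/s1.png",a[:,:,::-1])
t=bot.snapshot("top"); show(jars(t,cam("top")))
go(.6613,.0735,.18,1.678);
E
```

```text
clock: 8.65
tool_pos: [0.5526, 0.1935, 0.1957]
tool_rot: [0.001, 0.668, 0.744, 0.001]
force: [-0.4, -0.5, -0.7]
gripper_width: 0.595
grip_force: 0.0
[0.55258827 0.19349097 0.19567695]
[0.5515 0.1932] [277. 196.] [  43   45 1495]
[0.646  0.1598] [390. 249.] [  40   40 1231]
[0.6565 0.1254] [395. 288.] [ 25  32 427]
[0.5523 0.1845] [277. 196.] [  43   45 1495]
[0.6582 0.1472] [390. 249.] [  40   40 1231]
[0.6698 0.1086] [395. 288.] [ 25  32 427]
[301 216]
[0.4625 0.2975] [201. 273.] [ 9 18 95]
go [-13.06   9.78   1.2 ] yaw 0.001
```

View pics/s1.png

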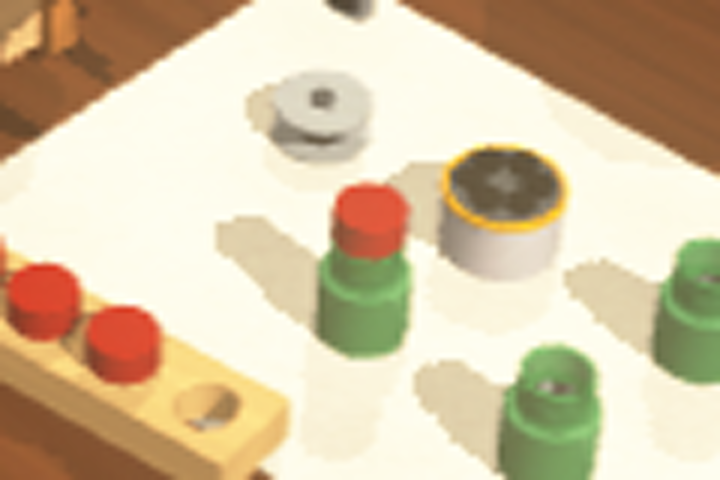

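The stopper sits flush in jar B (crop at about (370,220), no gap at the rim). The next stopper is at (.660,.146).

```bash
python3 -c "
from h import *
go(.6599,.1462,.08,1.678);go(.6599,.1462,.026,1.678)"
```

```text
go [-5.81 10.45 11.19] yaw 0.001
go [-5.81 10.47 16.59] yaw 0.001
```

```bash
python3 -m crank '-5.8 10.5 2 0; -5.8 10.5 2 0; -5.8 10.5 8 0; -5.8 10.5 11 0; -5.8 10.5 12 0; -5.8 10.5 14 0; -5.8 10.5 16.5 0; -5.8 10.5 16.5 0; -5.8 10.5 16.5 0' 0.6
python3 -m crank '0 0 0 0; 0 0 0 0; 0 0 0 0; 0 0 0 0; 0 0 0 0' 0.2 40
python3 -m crank '0 0 -4 0; 0 0 -8 0; 0 0 -13 0; 0 0 -15 0; 0 0 -15 0'
python3 - <<'E'
from h import *
t=bot.snapshot("top"); show(jars(t,cam("top")))
# camera over jar A (.5625,.303)
u=np.array([np.cos(1.678),np.sin(1.678)])
p=np.array([.5625,.303])-.073*u; print(p); go(p[0],p[1],.18,1.678)
E
```

```text
clock: 9.93
tool_pos: [0.663, 0.1471, 0.0305]
tool_rot: [0.001, 0.668, 0.744, 0.001]
force: [0.5, -0.1, 0.7]
gripper_width: 0.603
grip_force: 0.0
clock: 10.55
tool_pos: [0.6628, 0.1471, 0.0315]
tool_rot: [0.0, 0.668, 0.744, 0.001]
force: [-2.4, -0.9, 6.1]
gripper_width: 0.37
grip_force: 39.6
clock: 11.18
tool_pos: [0.6633, 0.147, 0.1813]
tool_rot: [0.001, 0.668, 0.744, 0.002]
force: [0.1, 0.1, -0.6]
gripper_width: 0.371
grip_force: 39.9
[0.5618 0.3007] [200. 228.] [ 20  18 190]
[0.4623 0.3086] [196. 274.] [ 20  19 199]
[0.57031089 0.23041908]
go [ 9.3  -8.19 -0.11] yaw 0.001
```

```bash
python3 -m crank '9.3 -8.2 0 0; 9.3 -8.2 0 0; 9.3 -8.2 0 0; 9.3 -8.2 0 0'
python3 - <<'E'
from h import *
s=bot.sense(); print(s["tool_pos"]); im=bot.snapshot("wrist")
p=under(s,im); go(p[0],p[1]+.001,.072,1.678)
E
```

```text
clock: 11.72
tool_pos: [0.5693, 0.2301, 0.177]
tool_rot: [-0.001, 0.668, 0.745, -0.002]
force: [0.6, -0.5, -0.4]
gripper_width: 0.369
grip_force: 39.9
[0.56927176 0.23010358 0.17699529]
jar px [281.  92.] r 29.8 [0.5616 0.306  0.036 ]
go [ 7.78  0.   10.55] yaw 0.001
```

```bash
python3 -m crank '7.8 0 4 0; 7.8 0 7 0; 7.8 0 7 0; 7.8 0 8 0; 7.8 0 9 0; 7.8 0 10 0; 7.8 0 10.4 0; 7.8 0 10.4 0'
python3 -m crank '0 0 0.4 0; 0 0 0.7 0; 0 0 1 0; 0 0 1 0'; python3 -m crank '0 0 0.2 0; 0 0 0.4 0; 0 0 0.4 0'
```

```text
clock: 12.78
tool_pos: [0.5619, 0.3077, 0.075]
tool_rot: [-0.0, 0.668, 0.744, -0.0]
force: [-0.4, 0.5, -0.1]
gripper_width: 0.368
grip_force: 39.9
clock: 13.28
tool_pos: [0.5617, 0.3079, 0.0649]
tool_rot: [-0.0, 0.668, 0.744, -0.0]
force: [-0.6, 0.6, -0.7]
gripper_width: 0.371
grip_force: 39.9
clock: 13.65
tool_pos: [0.5624, 0.3081, 0.0635]
tool_rot: [0.0, 0.668, 0.744, 0.0]
force: [-2.6, -1.5, 8.9]
gripper_width: 0.371
grip_force: 40.8
```

```bash
python3 -m crank '0 0 0.2 0; 0 0 0.4 0; 0 0 0.4 0'
python3 -m crank '0 0 -0.4 0; 0 0 -0.4 0; 0 0 -0.4 0; 0 0 -3 0; 0 0 -8 0; 0 0 -12 0; 0 0 -13 0; 0 0 -13 0' 0.6
python3 - <<'E'
from h import *
s=bot.sense(); print(s["tool_pos"]); im=bot.snapshot("wrist")
c=cam("wrist",s); show(heads(im,c,.074)[:2])
go(.6646,.1019,.19,1.678);go(.6646,.1019,.026,1.678)
E
```

```text
clock: 14.02
tool_pos: [0.5631, 0.3086, 0.0634]
tool_rot: [0.0, 0.668, 0.744, 0.0]
force: [-7.5, -4.4, 25.7]
gripper_width: 0.373
grip_force: 42.3
clock: 15.02
tool_pos: [0.562, 0.308, 0.187]
tool_rot: [0.0, 0.668, 0.744, 0.0]
force: [-0.1, -0.4, -0.1]
gripper_width: 0.6
grip_force: 0.0
[0.56196806 0.30795672 0.18697692]
[0.4025 0.4173] [52. 11.] [ 36  27 619]
[0.4391 0.4098] [109.  30.] [  53   65 1469]
go [-21.56   8.08  -0.44] yaw 0.001
go [-21.55   8.12  15.96] yaw 0.001
```

```bash
python3 -m crank '-21.5 8.1 0 0; -21.5 8.1 0 0; -21.5 8.1 0 0; -21.5 8.1 0 0; -21.5 8.1 6 0; -21.5 8.1 11 0; -21.5 8.1 12 0; -21.5 8.1 14 0; -21.5 8.1 16.1 0; -21.5 8.1 16.1 0; -21.5 8.1 16.1 0' 0.6
python3 -m crank '0 0 0 0; 0 0 0 0; 0 0 0 0; 0 0 0 0; 0 0 0 0' 0.2 40
python3 -m crank '0 0 -4 0; 0 0 -8 0; 0 0 -13 0; 0 0 -15 0; 0 0 -15 0'
python3 - <<'E'
from h import *
t=bot.snapshot("top"); show(jars(t,cam("top"))); show(heads(t,cam("top"),.042,60))
u=np.array([np.cos(1.678),np.sin(1.678)])
p=np.array([.460,.313])-.073*u; print(p); go(p[0],p[1],.18,1.678)
E
```

```text
clock: 16.45
tool_pos: [0.6666, 0.1032, 0.0272]
tool_rot: [0.001, 0.668, 0.744, 0.001]
force: [-0.1, 0.9, 0.1]
gripper_width: 0.601
grip_force: 0.0
clock: 17.08
tool_pos: [0.667, 0.1031, 0.028]
tool_rot: [0.001, 0.668, 0.744, 0.001]
force: [-1.0, -0.1, 6.0]
gripper_width: 0.373
grip_force: 39.9
clock: 17.7
tool_pos: [0.6667, 0.1031, 0.1777]
tool_rot: [0.001, 0.668, 0.744, 0.001]
force: [0.2, -0.7, -0.2]
gripper_width: 0.376
grip_force: 39.9
[0.5599 0.2925] [204. 229.] [ 16  18 113]
[0.4624 0.3086] [196. 274.] [ 20  19 200]
[ 0.8206 -0.497 ] [550. 110.] [  26   74 1239]
[0.6702 0.0575] [309. 178.] [ 15  15 167]
[0.5649 0.3131] [195. 227.] [ 15  15 180]
[0.554  0.1953] [248. 231.] [ 15  15 175]
[0.4095 0.4357] [139. 298.] [ 43  38 576]
[0.46781089 0.24041908]
go [ 15.8  -18.14  -0.44] yaw 0.001
```

```bash
python3 -m crank '15.8 -18.1 -0.5 0; 15.8 -18.1 -0.5 0; 15.8 -18.1 -0.5 0; 15.8 -18.1 -0.5 0; 15.8 -18.1 -0.5 0; 15.8 -18.1 -0.5 0'
python3 - <<'E'
from h import *
s=bot.sense(); print(s["tool_pos"]); im=bot.snapshot("wrist")
p=under(s,im); go(p[0],p[1]+.001,.070,1.678)
E
```

```text
clock: 18.5
tool_pos: [0.4681, 0.2401, 0.1795]
tool_rot: [-0.0, 0.668, 0.745, -0.001]
force: [-0.4, -0.4, -0.2]
gripper_width: 0.376
grip_force: 39.9
[0.46805728 0.24005681 0.17948561]
jar px [278.3  94.3] r 29.6 [0.4587 0.3141 0.036 ]
go [ 7.6  -0.19 10.99] yaw 0.0
```

```bash
python3 -m crank '7.6 -0.2 4 0; 7.6 -0.2 7 0; 7.6 -0.2 7 0; 7.6 -0.2 8 0; 7.6 -0.2 9 0; 7.6 -0.2 10 0; 7.6 -0.2 11 0; 7.6 -0.2 11 0'
python3 -m crank '0 0 0.4 0; 0 0 0.7 0; 0 0 1.1 0; 0 0 1.1 0'; python3 -m crank '0 0 0.2 0; 0 0 0.4 0; 0 0 0.4 0'
```

```text
clock: 19.55
tool_pos: [0.4578, 0.3153, 0.0703]
tool_rot: [-0.0, 0.668, 0.744, -0.001]
force: [-0.9, -0.5, 0.0]
gripper_width: 0.373
grip_force: 39.9
clock: 20.05
tool_pos: [0.4586, 0.316, 0.0602]
tool_rot: [0.0, 0.668, 0.744, 0.0]
force: [0.2, 0.3, 0.1]
gripper_width: 0.378
grip_force: 39.9
clock: 20.42
tool_pos: [0.459, 0.3163, 0.0599]
tool_rot: [-0.0, 0.668, 0.744, -0.0]
force: [-5.7, -4.0, 20.0]
gripper_width: 0.375
grip_force: 41.8
```

```bash
python3 -m crank '0 0 -0.4 0; 0 0 -0.4 0; 0 0 -0.4 0; 0 0 -3 0; 0 0 -8 0; 0 0 -14 0; 0 0 -18 0; 0 0 -18 0' 0.6
python3 - <<'E'
from h import *
s=bot.sense(); print(s["tool_pos"]); im=bot.snapshot("wrist")
c=cam("wrist",s); show(heads(im,c,.074)); sc=bot.snapshot("scene")
a=sc[170:270,220:380]; a=cv2.resize(a,None,fx=5,fy=5,interpolation=cv2.INTER_CUBIC); cv2.imwrite("pics/s2.png",a[:,:,::-1])
E
```

```text
clock: 21.42
tool_pos: [0.4611, 0.3174, 0.2405]
tool_rot: [0.001, 0.668, 0.744, 0.004]
force: [-0.2, 0.6, 0.3]
gripper_width: 0.598
grip_force: 0.0
[0.46109975 0.31735306 0.24046871]
[0.4104 0.4346] [230.  33.] [  93   87 2899]
[0.459  0.3149] [275. 186.] [  36   39 1090]
[0.5608 0.3075] [387. 206.] [  36   39 1069]
[0.6458 0.09  ] [425. 405.] [ 32  32 715]
```

View pics/s2.png

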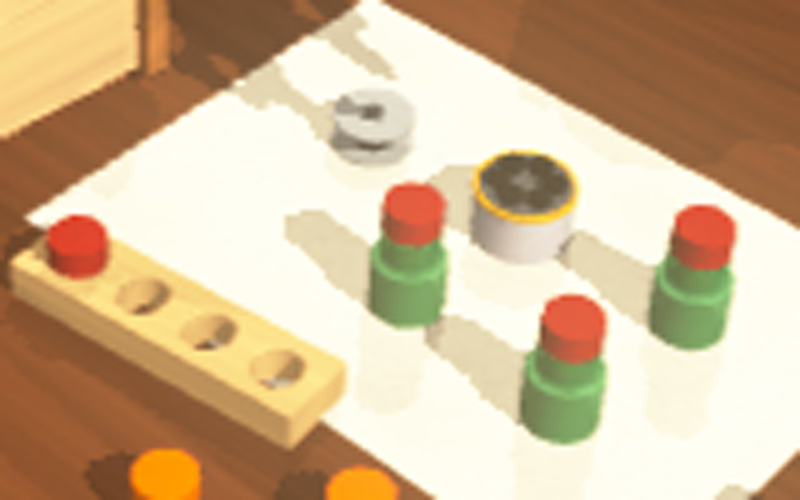

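All three stoppers are home: crop heads at (413,213), (573,327) and (703,237), each flush on its neck, and the spare is still in the rack at (78,245). Now jar C, gripped at the neck.

```bash
python3 -c "
from h import *
go(.459,.315,.043,1.678)"
```

```text
go [-0.07  0.09 19.27] yaw 0.001
```

```bash
python3 -m crank '-0.1 0.1 6 0; -0.1 0.1 12 0; -0.1 0.1 14 0; -0.1 0.1 16 0; -0.1 0.1 18 0; -0.1 0.1 19.3 0; -0.1 0.1 19.3 0; -0.1 0.1 19.3 0' 0.6
python3 -m crank '0 0 0 0; 0 0 0 0; 0 0 0 0; 0 0 0 0; 0 0 0 0' 0.2 60
python3 -m crank '0 0 -3 0; 0 0 -7 0; 0 0 -12 0; 0 0 -16 0; 0 0 -16 0'
python3 -c "
from h import *
go(.585,-.27,.20,1.51)
t=bot.snapshot('top'); show(heads(t,cam('top'),.074,60))"
```

```text
clock: 22.52
tool_pos: [0.4598, 0.3151, 0.0434]
tool_rot: [0.0, 0.668, 0.744, 0.0]
force: [-0.4, 0.0, 1.3]
gripper_width: 0.598
grip_force: 0.0
clock: 23.15
tool_pos: [0.4602, 0.3155, 0.0445]
tool_rot: [0.0, 0.668, 0.744, 0.001]
force: [-2.2, -0.1, 6.1]
gripper_width: 0.377
grip_force: 59.7
clock: 23.78
tool_pos: [0.4623, 0.3165, 0.2071]
tool_rot: [0.001, 0.668, 0.744, 0.004]
force: [0.5, 0.5, -3.1]
gripper_width: 0.383
grip_force: 60.3
go [-59.63   5.86   0.55] yaw 0.169
[ 0.8105 -0.4759] [550. 110.] [  26   74 1238]
[0.6655 0.0596] [309. 178.] [ 14  15 165]
[0.5866 0.2946] [201. 216.] [ 15  15 169]
[0.5529 0.1933] [248. 231.] [ 15  15 176]
```

Jar C is lifted. Jar A has been knocked aside to about (.587,.295), which I'll use when I fetch it. Now moving to the drawer.

```bash
python3 -m crank '-59.6 5.9 0.5 0.17; -59.6 5.9 0.5 0.17; -59.6 5.9 0.5 0.17; -59.6 5.9 0.5 0.17; -59.6 5.9 0.5 0.17; -59.6 5.9 0.5 0.17; -59.6 5.9 0.5 0.17; -59.6 5.9 0.5 0.17; -59.6 5.9 0.5 0.17; -59.6 5.9 0.5 0.17; -59.6 5.9 0.5 0.17; -59.6 5.9 0.5 0.17; -59.6 5.9 0.5 0.17'
python3 - <<'E'
from h import *
s=bot.sense(); print(s["tool_pos"],yaw(s)); im=bot.snapshot("wrist"); cv2.imwrite("pics/w3.png",im[:,:,::-1])
c=cam("wrist",s)
for p in ([.517,-.2,.107],[.66,-.2,.118],[.585,-.2,.022],[.585,-.27,.022]): print(px(c,p))
go(.585,-.27,.066,1.51)
E
```

```text
clock: 25.45
tool_pos: [0.5817, -0.2694, 0.1968]
tool_rot: [-0.001, 0.728, 0.685, -0.0]
force: [1.2, 0.4, -2.5]
gripper_width: 0.381
grip_force: 60.3
[ 0.58172779 -0.26944979  0.19683786] 1.5101100656562798
[168.96539406 109.71402159]
[406.14100393  94.89177207]
[278.77610405 101.47693789]
[283.56666885 182.50080352]
go [-0.04  0.31 13.14] yaw 0.0
```

View pics/w3.png

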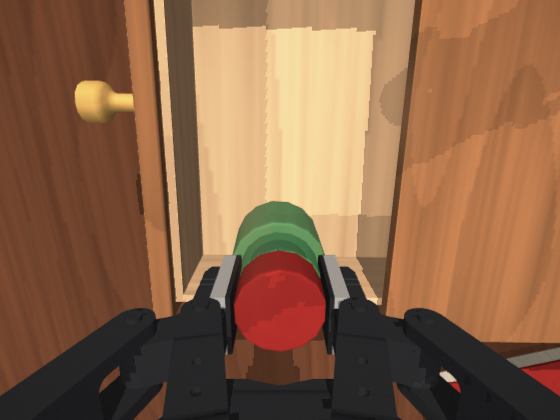

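The jar hangs upright over the drawer (head at (280,300)). The drawer's inside spans columns 190–380, with the front wall's inner edge at about column 170, so there's clearance all round. Lowering now.

```bash
python3 -m crank '0 0.3 5 0; 0 0.3 8 0; 0 0.3 10 0; 0 0.3 11 0; 0 0.3 12 0; 0 0.3 12.6 0; 0 0.3 13 0; 0 0.3 13 0'
python3 -m crank '0 0 0.1 0; 0 0 0.2 0; 0 0 0.2 0'
```

```text
clock: 26.5
tool_pos: [0.5856, -0.2715, 0.0684]
tool_rot: [0.0, 0.729, 0.685, 0.0]
force: [0.5, 0.3, -1.8]
gripper_width: 0.381
grip_force: 60.3
clock: 26.88
tool_pos: [0.5858, -0.2715, 0.0666]
tool_rot: [0.0, 0.729, 0.685, 0.0]
force: [-0.2, 0.3, -1.3]
gripper_width: 0.382
grip_force: 60.4
```

```bash
python3 -m crank '0 0 0.1 0; 0 0 0.15 0; 0 0 0.15 0'
python3 -m crank '0 0 0 0; 0 0 0 0; 0 0 0 0; 0 0 -2 0; 0 0 -6 0; 0 0 -11 0; 0 0 -15 0; 0 0 -15 0' 0.55
python3 - <<'E'
from h import *
t=bot.snapshot('top'); show(heads(t,cam('top'),.074,60)); show(heads(t,cam('top'),.096,60)[-3:])
go(.552,.193,.20,1.678); go(.552,.193,.043,1.678)
E
```

```text
clock: 27.25
tool_pos: [0.5869, -0.2719, 0.0665]
tool_rot: [0.001, 0.729, 0.685, 0.001]
force: [-1.5, 0.8, 6.2]
gripper_width: 0.378
grip_force: 61.1
clock: 28.25
tool_pos: [0.5889, -0.2731, 0.2218]
tool_rot: [0.006, 0.729, 0.685, 0.002]
force: [0.8, -0.4, 0.9]
gripper_width: 0.55
grip_force: 0.0
[ 0.8105 -0.4759] [550. 110.] [  26   74 1238]
[0.6655 0.0597] [309. 178.] [ 14  15 166]
[ 0.5872 -0.2798] [466. 212.] [ 18  15 219]
[0.5906 0.2927] [202. 214.] [ 16  15 182]
[0.5529 0.1933] [248. 231.] [ 15  15 176]
[0.4132 0.4254] [139. 299.] [ 44  37 579]
[0.589  0.2889] [202. 214.] [ 16  15 182]
[0.5521 0.1918] [248. 231.] [ 15  15 176]
[0.4158 0.4185] [139. 299.] [ 44  37 579]
go [46.22 -6.4   1.71] yaw -0.169
go [46.27 -6.49 17.41] yaw -0.169
```

```bash
python3 -m crank '46.2 -6.4 0 -0.17; 46.2 -6.4 0 -0.17; 46.2 -6.4 0 -0.17; 46.2 -6.4 0 -0.17; 46.2 -6.4 0 -0.17; 46.2 -6.4 0 -0.17; 46.2 -6.4 0 -0.17; 46.2 -6.4 0 -0.17; 46.2 -6.4 0 -0.17; 46.2 -6.4 0 -0.17; 46.2 -6.4 0 -0.17'
python3 - <<'E'
from h import *
s=bot.sense(); print(s["tool_pos"],yaw(s)); im=bot.snapshot("wrist")
show(heads(im,cam("wrist",s),.074))
go(.552,.193,.043,1.678)
E
```

```text
clock: 29.68
tool_pos: [0.5502, 0.1923, 0.2143]
tool_rot: [-0.0, 0.669, 0.744, -0.001]
force: [0.3, 0.4, -0.3]
gripper_width: 0.547
grip_force: 0.0
[0.55017997 0.19228662 0.21426451] 1.677068297049276
[0.595  0.2946] [355.  63.] [  29   47 1015]
[0.578 0.288] [331.  70.] [ 15  36 305]
[0.5517 0.1931] [282. 189.] [  40   43 1345]
go [ 0.06  0.18 17.15] yaw -0.001
```

```bash
python3 -m crank '0.1 0.2 6 0; 0.1 0.2 11 0; 0.1 0.2 13 0; 0.1 0.2 15 0; 0.1 0.2 16.5 0; 0.1 0.2 17.1 0; 0.1 0.2 17.1 0; 0.1 0.2 17.1 0' 0.6
python3 -m crank '0 0 0 0; 0 0 0 0; 0 0 0 0; 0 0 0 0; 0 0 0 0' 0.2 60
python3 -m crank '0 0 -3 0; 0 0 -7 0; 0 0 -12 0; 0 0 -16 0; 0 0 -16 0'
python3 - <<'E'
from h import *
go(.585,-.20,.20,1.51)
sc=bot.snapshot("scene"); u=px(cam("scene"),[.588,.292,.05]).astype(int); print(u)
a=sc[u[1]-50:u[1]+50,u[0]-80:u[0]+60]; a=cv2.resize(a,None,fx=5,fy=5,interpolation=cv2.INTER_CUBIC); cv2.imwrite("pics/s3.png",a[:,:,::-1])
E
```

```text
clock: 30.72
tool_pos: [0.5531, 0.1953, 0.0448]
tool_rot: [0.001, 0.668, 0.744, 0.001]
force: [-0.7, -0.6, 0.3]
gripper_width: 0.601
grip_force: 0.0
clock: 31.35
tool_pos: [0.5527, 0.1952, 0.0451]
tool_rot: [0.0, 0.668, 0.744, 0.001]
force: [-1.9, 0.2, 5.3]
gripper_width: 0.386
grip_force: 59.3
clock: 31.98
tool_pos: [0.555, 0.1957, 0.2078]
tool_rot: [0.002, 0.668, 0.744, 0.004]
force: [0.7, 0.3, -2.4]
gripper_width: 0.381
grip_force: 60.5
go [-39.67  -1.29   0.71] yaw 0.169
[321 241]
```

View pics/s3.png

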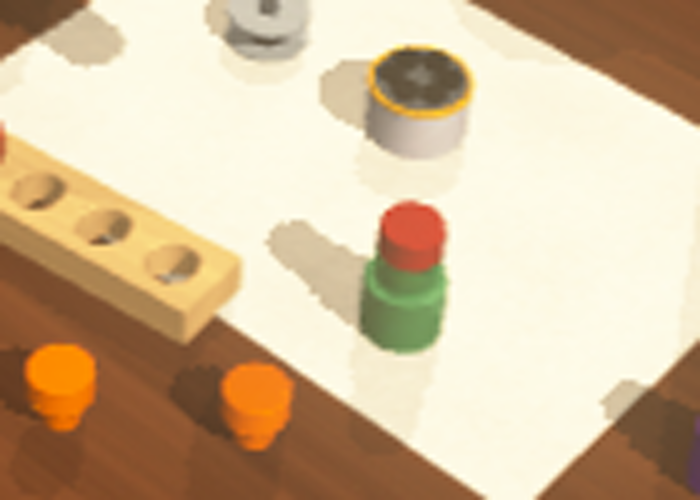

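Jar A still stands upright with its stopper in (crop at about (405,280)), clear of the rack. Carrying B to the middle of the drawer.

```bash
python3 -m crank '-39.7 -1 0 0.17; -39.7 -1 0 0.17; -39.7 -1 0 0.17; -39.7 -1 0 0.17; -39.7 -1 0 0.17; -39.7 -1 0 0.17; -39.7 -1 0 0.17; -39.7 -1 0 0.17; -39.7 -1 0 0.17; -39.7 -1 0 0.17'
python3 - <<'E'
from h import *
s=bot.sense(); print(s["tool_pos"],yaw(s)); im=bot.snapshot("wrist"); cv2.imwrite("pics/w4.png",im[:,:,::-1])
go(.585,-.20,.068,1.51)
E
```

```text
clock: 33.28
tool_pos: [0.5847, -0.1989, 0.2031]
tool_rot: [-0.001, 0.728, 0.686, -0.0]
force: [-0.2, 0.1, -2.9]
gripper_width: 0.381
grip_force: 60.5
[ 0.58472483 -0.19885966  0.20312415] 1.510867042106937
go [-0.1   0.02 13.54] yaw 0.001
```

```bash
python3 -m crank '0 0 5 0; 0 0 8 0; 0 0 10 0; 0 0 11 0; 0 0 12 0; 0 0 13 0; 0 0 13.5 0; 0 0 13.5 0'
python3 -m crank '0 0 0.1 0; 0 0 0.3 0; 0 0 0.3 0'
```

```text
clock: 34.33
tool_pos: [0.5848, -0.2008, 0.0685]
tool_rot: [-0.0, 0.729, 0.685, -0.0]
force: [-0.5, 0.3, -2.0]
gripper_width: 0.381
grip_force: 60.5
clock: 34.7
tool_pos: [0.5862, -0.2013, 0.0671]
tool_rot: [0.001, 0.729, 0.685, 0.001]
force: [-0.0, 0.3, 2.6]
gripper_width: 0.385
grip_force: 61.1
```

```bash
python3 -m crank '0 0 0 0; 0 0 0 0; 0 0 0 0; 0 0 -2 0; 0 0 -6 0; 0 0 -11 0; 0 0 -14 0; 0 0 -14 0' 0.55
python3 - <<'E'
from h import *
t=bot.snapshot('top'); show(heads(t,cam('top'),.096,60)); show(heads(t,cam('top'),.074,60)); 
go(.588,.250,.20,1.678)
E
```

```text
clock: 35.7
tool_pos: [0.5878, -0.202, 0.2113]
tool_rot: [0.004, 0.729, 0.685, 0.002]
force: [-0.1, -0.4, 0.4]
gripper_width: 0.548
grip_force: 0.0
[ 0.8197 -0.4604] [549. 103.] [ 26  52 994]
[0.662  0.0614] [309. 178.] [ 14  15 165]
[ 0.5898 -0.2639] [463. 210.] [ 14  13 117]
[0.589  0.2888] [202. 214.] [ 16  15 181]
[ 0.585  -0.2018] [434. 213.] [ 18  15 210]
[0.4158 0.4185] [139. 299.] [ 43  37 572]
[ 0.827  -0.4748] [549. 103.] [ 26  52 994]
[0.6654 0.0597] [309. 178.] [ 14  15 165]
[ 0.5914 -0.2736] [463. 210.] [ 14  13 117]
[0.5906 0.2926] [202. 214.] [ 16  15 181]
[ 0.5866 -0.2099] [434. 213.] [ 18  15 210]
[0.4132 0.4255] [139. 299.] [ 43  37 572]
go [45.06 -2.62  0.77] yaw -0.169
```

```bash
python3 -m crank '45 -2.6 0 -0.17; 45 -2.6 0 -0.17; 45 -2.6 0 -0.17; 45 -2.6 0 -0.17; 45 -2.6 0 -0.17; 45 -2.6 0 -0.17; 45 -2.6 0 -0.17; 45 -2.6 0 -0.17; 45 -2.6 0 -0.17; 45 -2.6 0 -0.17; 45 -2.6 0 -0.17'
python3 - <<'E'
from h import *
s=bot.sense(); print(s["tool_pos"],yaw(s)); im=bot.snapshot("wrist")
h=heads(im,cam("wrist",s),.074); show(h); p=min(h,key=lambda a:np.hypot(*(a[0]-[.59,.292])))[0]
go(*p,.20,1.678);go(*p,.043,1.678)
E
```

```text
clock: 37.12
tool_pos: [0.5871, 0.248, 0.2056]
tool_rot: [0.0, 0.669, 0.743, -0.0]
force: [0.2, -0.1, -1.0]
gripper_width: 0.546
grip_force: 0.0
[0.58713915 0.24797954 0.20559345] 1.6764523228780692
[0.5893 0.2925] [289. 137.] [  44   46 1545]
[0.6563 0.0903] [336. 365.] [ 29  31 692]
go [4.38 0.68 0.57] yaw -0.001
go [ 4.39  0.68 16.27] yaw -0.001
```

```bash
python3 -m crank '4.4 0.6 3 0; 4.4 0.6 6 0; 4.4 0.6 9 0; 4.4 0.6 12 0; 4.4 0.6 14 0; 4.4 0.6 15.5 0; 4.4 0.6 16.3 0; 4.4 0.6 16.3 0; 4.4 0.6 16.3 0' 0.6
python3 -m crank '0 0 0 0; 0 0 0 0; 0 0 0 0; 0 0 0 0; 0 0 0 0' 0.2 60
python3 -m crank '0 0 -3 0; 0 0 -7 0; 0 0 -12 0; 0 0 -16 0; 0 0 -16 0'
python3 -c "
from h import *
go(.585,-.128,.20,1.51)"
```

```text
clock: 38.3
tool_pos: [0.589, 0.2947, 0.0439]
tool_rot: [0.0, 0.668, 0.744, 0.001]
force: [1.0, -0.3, -0.4]
gripper_width: 0.607
grip_force: 0.0
clock: 38.92
tool_pos: [0.5888, 0.2947, 0.0442]
tool_rot: [0.0, 0.668, 0.744, 0.001]
force: [-1.6, 0.2, 6.0]
gripper_width: 0.382
grip_force: 59.6
clock: 39.55
tool_pos: [0.5909, 0.2955, 0.2071]
tool_rot: [0.002, 0.668, 0.744, 0.004]
force: [0.5, 1.0, -1.9]
gripper_width: 0.379
grip_force: 60.1
go [-42.04  -5.16   0.56] yaw 0.169
```

```bash
python3 -m crank '-42 -5 0 0.17; -42 -5 0 0.17; -42 -5 0 0.17; -42 -5 0 0.17; -42 -5 0 0.17; -42 -5 0 0.17; -42 -5 0 0.17; -42 -5 0 0.17; -42 -5 0 0.17; -42 -5 0 0.17'
python3 -c "
from h import *
s=bot.sense(); print(yaw(s)); go(.585,-.128,.068,1.51)"
```

```text
clock: 40.8
tool_pos: [0.5831, -0.1271, 0.2015]
tool_rot: [-0.001, 0.728, 0.685, -0.0]
force: [-0.4, -0.4, -1.9]
gripper_width: 0.378
grip_force: 60.2
1.5103553501582692
go [-0.09  0.22 13.35] yaw 0.0
```

```bash
python3 -m crank '0 0 5 0; 0 0 8 0; 0 0 10 0; 0 0 11 0; 0 0 12 0; 0 0 13 0; 0 0 13.4 0; 0 0 13.4 0'
python3 -m crank '0 0 0.1 0; 0 0 0.3 0; 0 0 0.3 0'
```

```text
clock: 41.8
tool_pos: [0.5837, -0.1287, 0.0687]
tool_rot: [-0.0, 0.729, 0.685, -0.0]
force: [0.3, -0.6, -1.7]
gripper_width: 0.386
grip_force: 60.2
clock: 42.18
tool_pos: [0.5843, -0.1288, 0.0663]
tool_rot: [0.001, 0.729, 0.685, 0.0]
force: [0.4, -0.3, -0.4]
gripper_width: 0.378
grip_force: 60.4
```

```bash
python3 -m crank '0 0 0.1 0; 0 0 0.1 0'
python3 -m crank '0 0 0 0; 0 0 0 0; 0 0 0 0; 0 0 -2 0; 0 0 -6 0; 0 0 -11 0; 0 0 -14 0; 0 0 -14 0' 0.55
python3 - <<'E'
from h import *
s=bot.sense(); im=bot.snapshot("wrist"); t=bot.snapshot('top'); sc=bot.snapshot("scene")
a=cv2.resize(t[150:290,340:530],None,fx=2.2,fy=2.2,interpolation=cv2.INTER_CUBIC); b=cv2.resize(sc[110:220,140:270],(370,308),interpolation=cv2.INTER_CUBIC)
H=308; cv2.imwrite("pics/d1.png",np.hstack([a[:H],b])[:,:,::-1]); print(a.shape)
go(.35,-.18,.21,-.06)
E
```

```text
clock: 42.42
tool_pos: [0.585, -0.129, 0.0662]
tool_rot: [0.001, 0.729, 0.685, 0.001]
force: [0.4, 1.6, 4.5]
gripper_width: 0.382
grip_force: 61.0
clock: 43.42
tool_pos: [0.5866, -0.1295, 0.21]
tool_rot: [0.004, 0.729, 0.685, 0.002]
force: [-0.3, 0.1, -0.3]
gripper_width: 0.554
grip_force: 0.0
(308, 418, 3)
go [ -6.59 -22.93  -0.56] yaw 1.569
```

View pics/d1.png

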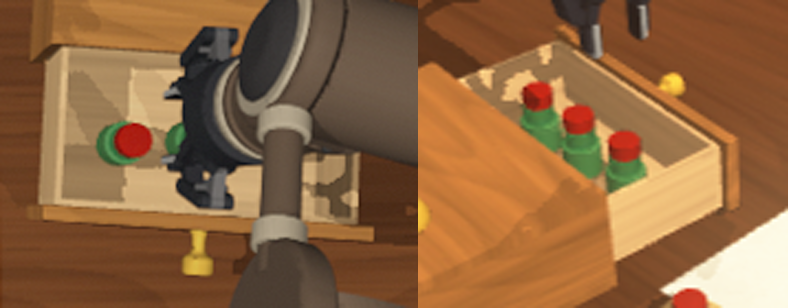

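All three stoppered jars stand upright in the drawer, so I'll go round in front and straddle the pull to push on the board.

```bash
python3 -c "
from h import *
go(.40,-.186,.21,-.06)"

```

```text
go [ -6.88 -17.9   -0.56] yaw 1.569
```

```bash
python3 -m crank '-6.9 -17.9 0 1.57; -6.9 -17.9 0 1.57; -6.9 -17.9 0 1.57; -6.9 -17.9 0 1.57; -6.9 -17.9 0 1.57; -6.9 -17.9 0 1.57; -6.9 -17.9 0 1.57; -6.9 -17.9 0 1.57; -6.9 -17.9 0 1.57; -6.9 -17.9 0 1.57; -6.9 -17.9 0 1.57; -6.9 -17.9 0 1.57' 1
python3 - <<'E'
from h import *
s=bot.sense(); print(s["tool_pos"],yaw(s)); im=bot.snapshot("wrist"); cv2.imwrite("pics/w5.png",im[:,:,::-1])
c=cam("wrist",s); 
for cc,st in blobs(mask(im,20,30,150,120),300): print("yel",st,cc,ray(c,cc,.08))
t=bot.snapshot("top")
for cc,st in blobs(mask(t,20,30,150,120),30): print("top yel",st,ray(cam("top"),cc,.08))
E
```

```text
clock: 45.08
tool_pos: [0.4006, -0.1863, 0.2044]
tool_rot: [-0.0, 1.0, -0.03, -0.0]
force: [-1.0, 0.8, -1.1]
gripper_width: 1.002
grip_force: 0.0
[ 0.40057187 -0.1862747   0.20439792] -0.06066209747488264
top yel [397  77  28  28 579] [ 0.85306063 -0.16382649  0.08      ]
top yel [423 254  14  21 179] [ 0.47212914 -0.19179033  0.08      ]
top yel [233 259  26  27  99] [0.46787674 0.19876378 0.08      ]
```

View pics/w5.png

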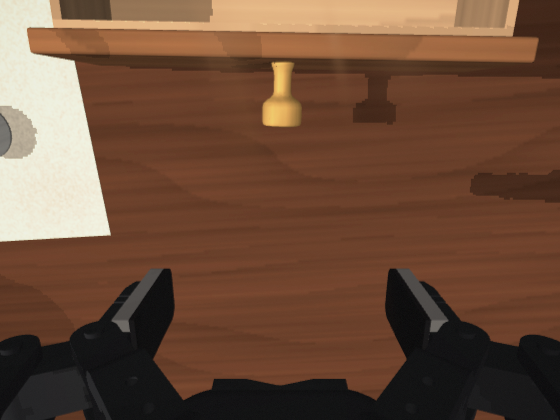

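The pull is at (282,95), in line with the tool, and the front board runs square across at row 45. Lowering, then pushing slowly.

```bash
python3 -m crank '0 0 5 0; 0 0 10 0; 0 0 14.4 0; 0 0 14.4 0; 2 0 14.4 0; 4 0 14.4 0; 6 0 14.4 0; 7 0 14.4 0; 7.7 0 14.4 0; 8.2 0 14.4 0; 8.7 0 14.4 0; 9.2 0 14.4 0; 9.7 0 14.4 0; 10.2 0 14.4 0; 10.7 0 14.4 0' 1
```

```text
clock: 47.05
tool_pos: [0.5078, -0.193, 0.0606]
tool_rot: [-0.0, 1.0, -0.031, -0.0]
force: [-1.7, -1.5, 0.3]
gripper_width: 1.001
grip_force: 0.6
```

```bash
python3 -m crank '0.7 0 0 0; 1.4 0 0 0; 2.1 0 0 0; 2.8 0 0 0; 3.5 0 0 0; 4.2 0 0 0; 4.9 0 0 0; 5.6 0 0 0; 6.3 0 0 0; 7 0 0 0'
```

```text
clock: 48.3
tool_pos: [0.578, -0.1973, 0.0608]
tool_rot: [0.0, 1.0, -0.031, 0.0]
force: [-1.0, -1.2, -0.3]
gripper_width: 1.006
grip_force: 0.6
```

```bash
python3 -m crank '0.7 0 0 0; 1.4 0 0 0; 2.1 0 0 0; 2.8 0 0 0; 3.5 0 0 0; 4 0 0 0; 4.5 0 0 0; 5 0 0 0; 5.4 0 0 0'
python3 -c "
from h import *
sc=bot.snapshot('scene'); cv2.imwrite('pics/e1.png',cv2.resize(sc[60:260,20:300],None,fx=2.5,fy=2.5)[:,:,::-1])"
```

```text
clock: 49.42
tool_pos: [0.6317, -0.2006, 0.0608]
tool_rot: [-0.0, 1.0, -0.031, 0.0]
force: [-0.7, -0.2, 0.0]
gripper_width: 0.998
grip_force: 0.6
```

View pics/e1.png

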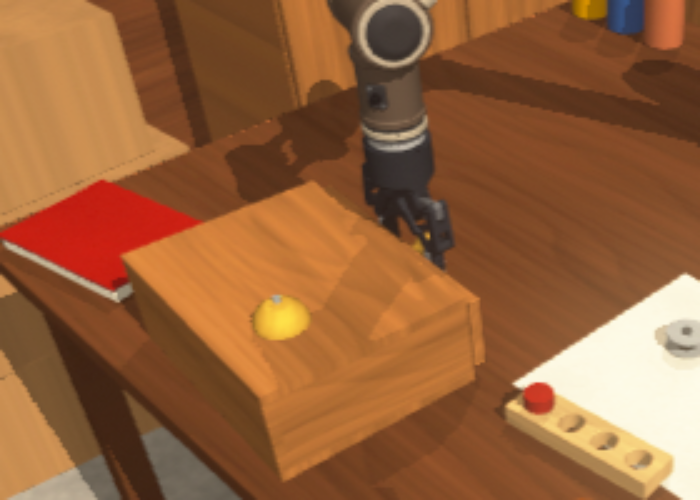

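The drawer is nearly shut, with the board edge at (478,330) almost flush. I'll go on slowly until it meets resistance.

```bash
python3 -m crank '0.3 0 0 0; 0.6 0 0 0; 0.9 0 0 0; 1.1 0 0 0; 1.1 0 0 0'; python3 -m crank '0.2 0 0 0; 0.4 0 0 0; 0.6 0 0 0; 0.6 0 0 0'
```

```text
clock: 50.1
tool_pos: [0.6355, -0.2006, 0.0608]
tool_rot: [-0.001, 0.999, -0.032, -0.008]
force: [-17.1, 1.4, 14.2]
gripper_width: 0.999
grip_force: 9.0
clock: 50.6
tool_pos: [0.6353, -0.2005, 0.0609]
tool_rot: [-0.002, 0.999, -0.033, -0.015]
force: [-31.5, 2.6, 24.7]
gripper_width: 1.001
grip_force: 16.6
```

```bash
python3 -m crank '-1.7 0 0 0; -2.5 0 0 0; -4 0 0 0; -7 0 0 0; -11 0 0 0; -11 0 -5 0; -11 0 -10 0; -11 0 -15 0; -11 0 -15 0'
python3 - <<'E'
from h import *
sc=bot.snapshot('scene'); t=bot.snapshot('top')
a=cv2.resize(sc[150:260,150:260],(400,400),interpolation=cv2.INTER_CUBIC); b=cv2.resize(t[150:210,340:400],(400,400),interpolation=cv2.INTER_CUBIC)
cv2.imwrite('pics/e2.png',np.hstack([a,b])[:,:,::-1]); show(heads(t,cam("top"),.042,60)[:3]); print(bot.sense()["tool_pos"])
for cc,st in blobs(mask(t,20,30,150,120),30): print("yel",st,ray(cam("top"),cc,.08))
E
```

```text
clock: 51.72
tool_pos: [0.5431, -0.1965, 0.2169]
tool_rot: [0.002, 1.0, -0.03, 0.006]
force: [0.5, 0.4, -0.4]
gripper_width: 0.996
grip_force: 0.0
[ 0.8205 -0.497 ] [550. 110.] [  26   74 1236]
[0.6704 0.057 ] [309. 178.] [ 14  15 164]
[0.4095 0.4356] [139. 298.] [ 44  38 574]
[ 0.53942142 -0.19492669  0.21158912]
yel [397  77  28  28 579] [ 0.85306484 -0.16378499  0.08      ]
yel [426 184  14  20 171] [ 0.62347043 -0.20407979  0.08      ]
yel [233 259  26  27 100] [0.46811301 0.1988794  0.08      ]
```

View pics/e2.png

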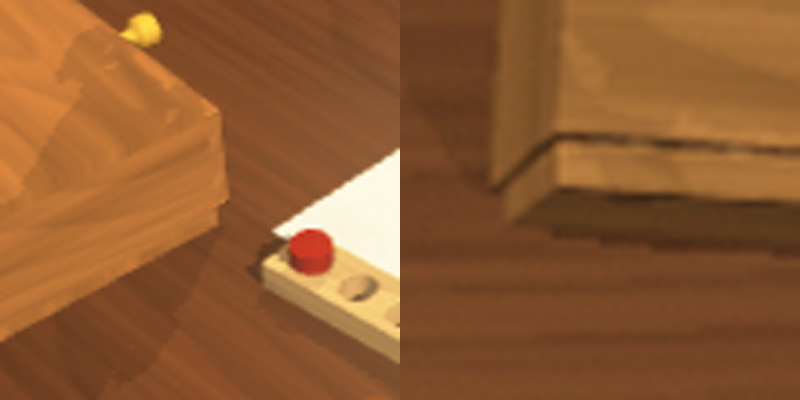

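That exhausts the picture views. The seam is thin and even, and the pull has moved 0.151 m. To be sure the stop was the drawer and not the gripper, I'll push once more from a higher tool height and compare where it stops.

```bash
python3 -c "
from h import *
s=bot.sense(); print(yaw(s)); go(.54,-.195,.08,-.06)"
python3 -m crank '0 0 0 0; 0 0 0 0' 0.75
```

```text
-0.06085636039455077
go [ 0.03 -0.   13.16] yaw -0.001
clock: 52.08
tool_pos: [0.5376, -0.1943, 0.2088]
tool_rot: [-0.001, 1.0, -0.031, -0.002]
force: [-0.2, 0.3, -0.3]
gripper_width: 0.751
grip_force: 0.0
```

```bash
python3 -m crank '0 0 5 0; 0 0 10 0; 0 0 12.9 0; 0 0 12.9 0; 2 0 12.9 0; 4 0 12.9 0; 6 0 12.9 0; 7.5 0 12.9 0; 8.3 0 12.9 0; 9 0 12.9 0; 9.4 0 12.9 0; 9.7 0 12.9 0; 10 0 12.9 0; 10.3 0 12.9 0; 10.5 0 12.9 0; 10.5 0 12.9 0'
```

```text
clock: 54.08
tool_pos: [0.636, -0.2008, 0.0816]
tool_rot: [-0.001, 0.999, -0.031, -0.009]
force: [-16.8, 0.8, 13.7]
gripper_width: 0.749
grip_force: 8.5
```

It stops at the same place, 0.636 m, so the drawer is on its stop. Backing away and handing in.

```bash
python3 -m crank '-0.6 0 0 0; -1.5 0 0 0; -3 0 0 0; -6 0 0 0; -11 0 0 0; -13 0 0 0; -13 0 -5 0; -13 0 -10 0; -13 0 -10 0; -13 0 -10 0'
python3 - <<'E'
from h import *
t=bot.snapshot('top')
for cc,st in blobs(mask(t,20,30,150,120),30): print("yel",st,ray(cam("top"),cc,.08))
show(heads(t,cam("top"),.042,60)[1:2])
print(bot.hand_in())
E
```

```text
clock: 55.32
tool_pos: [0.5133, -0.1931, 0.1815]
tool_rot: [-0.0, 1.0, -0.031, 0.0]
force: [-0.7, -0.9, -0.0]
gripper_width: 0.752
grip_force: 0.0
yel [397  77  28  28 578] [ 0.85303006 -0.16382354  0.08      ]
yel [426 184  14  20 172] [ 0.62362715 -0.2040524   0.08      ]
yel [233 259  26  27 100] [0.46811301 0.1988794  0.08      ]
[0.6704 0.0571] [309. 178.] [ 14  15 165]
the job is handed in; nothing more can be done
None
```

I stoppered all three jars, stood them upright in the drawer, pushed it gently shut and handed the job in at about 55 s; the spare stopper is still in the rack, and the hand-in gave no verdict.

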